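# Snap the lid onto a pigment pot with the capping press

## Robot

A 6-joint arm with a two-finger parallel gripper is mounted at the origin on the work surface. World frame = base frame: x ahead of the robot, y to its left, z up, the work surface at z = 0. Lengths are in m, angles in rad, forces in N, time in s.
With the tool pointing down it reaches from about 0.325 to 0.75 m from the base axis. Payload 7.6 kg.
Tool frame: the origin (TCP) lies midway between the tips of the shut fingers; the grasp point (between the pads) lies 19 mm behind it (robot.grip_depth is the z of the grasp point in the tool frame, in m); z points along the fingers, y is the direction in which the jaws open and shut (so a half turn about z gives the same grasp; the last joint's range is limited). The gripper opens to 85 mm and grips with 20 to 120 N. Pads are 22 mm wide; open, the fingers measure 114 mm over their backs; the gripper's body (76 mm by 85 mm) begins 54 mm behind the grasp point. The pads swing forward as they close: fully open they stand 13 mm farther back than shut.
Start: joints at [1.247, 0.052, 1.401, -0, 1.689, -0.07], TCP at [0.132, 0.508, 0.198] pointing down, gripper open.
Joint ranges: [-2.9, 2.9], [-0.91, 2.17], [0.12, 2.37], [-1.06, 4.2], [0.26, 2.73], [-2.93, 2.93]. Speed limits (rad/s): [2.57, 2.57, 3.01, 3.14, 3.14, 3.14].

## Interface

Orientations are given as a 3x3 rotation matrix whose columns are the frame's x, y, z axes.
In Python, from station import robot gives the robot as it stands.
- The arm moves only by the shell command python3 -m handwheel 'ROWS'. ROWS is JSON, a list that holds one entry, the list of rows, each a list of 7 numbers: the shift along the tool's x, y, z in units of 0.8 m (1.0 is 0.8 m), then the turn, a rotation vector about the tool's x, y, z in units of 90 degrees (1.0 is 90 degrees), then the finger opening in mm, from 0 to 85.4. A call has 1 to 10 rows; each row is the pose to reach, as a shift and turn from the pose commanded when the call began, along the tool's axes at that moment; what a row does not reach only later rows make up. A row lasts 1/8 s, in which the tool goes at most 62.5 mm and 10.7 degrees, less where a joint would pass 70% of its speed; a pose out of reach is approached as far as the arm can. A call with a number of a shift or a turn outside -1 to 1 is refused whole. A call with a gripper value outside its range is refused whole. The fingers move at their own pace and stop on an object; the grip force is fixed at half the most. Time passes only in rows, so rows that repeat a pose let the fingers close. It gives the time, the measured TCP pose, the force and the opening at its end, in the units of the state.
- robot.get_state(): the state, without advancing time (a new reading comes with each control period).
- robot.capture(name): name is "side" or "top" or "wrist"; returns a dict with "frame" (400x640x3 uint8, red, green, blue), "mtx" (3x3 intrinsics, pixels), "origin" and "orientation" of the camera in the world; the wrist camera has in their place "hand_eye" (4x4, takes a point from camera to tool coordinates, whose origin is the TCP and whose axes are the flange's). Camera axes: x right, y up, looking along -z (the intrinsics and any distortion apply to the point x, -y, -z); pixel columns grow to the right and rows downward; lengths in m; the calibration is good to about 2 mm. A picture is of the moment at which its call begins: read the wrist's pose just before it. There is no depth.
- robot.close_job(): hands the job in, once; it reports no verdict.
Trained networks look in a picture, given as the dict that the camera call returned (one of the last four; its "shot" number tells which), for a name from the list of things; names that differ only in an ending like _2 or _b are one class to them, and where a whole thing is asked for, a point or a joint stands for the part that bears it (a point fixed in the world has none). Each returns a list of dicts, best first, with "conf" (0 to 1); they miss things now and then, are a little off and sometimes report something else, mostly with a low value. They report only what shows in the picture. A call takes as long as a camera call. They do not tell look-alikes from the thing itself.
- robot.cut_out(picture, name): "pixels" (400x640 bool, what is visible of it) and "uv" ([column, row] in pixels, amid what is visible of it).
The state is a dict: "time": time; "joint_positions": joint angles; "qvel": joint speeds; "tau": joint torques, N m; "tool_pos": TCP position; "tcp_rot": TCP orientation; "force": force on the tool from outside, world axes, zero at the start; "ft_torque": the same for the moment, N m; "width": opening from 0.0 (shut) to 1.0 (fully open).
Only numpy, scipy, OpenCV 4.12 (cv2) and the standard library are available. Lean on these libraries where they do the work, as an engineer would, in place of code of your own. Each camera call takes 0.05 s, during which the arm holds its last target. There are 200 camera calls.

## Task

Take the pigment pot with the blue lid, whose lid still stands proud, from the wooden rack and lay it on the two rails between the jaws of the green capping press, one end towards each jaw, and let go of it. Then squeeze the press's two red handles together until the lid's resistance peaks and gives and the lid snaps fully home, and stop squeezing at once: pressing on hard after the snap would crack the pot. Use the press and not the fingers to push the lid home, leave the pot lying in the press with the handles released, and leave everything else where it is.

Things in the scene. Friction and masses are not known exactly. Their poses are not given: they have to be found in the camera images.
- pot_grip (a point): Grip point of the blue-lidded pigment pot, lying on its side: on its axis, in the middle of the 31 mm long white body, 16 mm from the closed end, 8 mm from the middle of the pot's whole length. y runs along the axis towards the lid. Grasp from above across its 38 mm width. At the start the axis is level, 32 mm above the table.
- pot: The same pot: round, 38 mm across, 48 mm long with its lid proud (43 mm with it home), about 85 g; white body with a blue band, yellow neck showing, blue lid 12 mm long. Origin on the axis in the middle of the 48 mm length; y towards the lid.
- lid (a joint): Travel of the blue lid onto the pot, m: 0 proud, 0.005 fully home. The force to push it rises within the first fraction of a mm to about 22 N at the pot (10 N at the handle grips), then falls evenly to nothing at 3 mm; from there the lid pulls itself home and the jaws go slack; let go sooner, it springs back. At 5 mm a hard stop.
- press: The green capping press, bolted down, its direction varies: base plate 130 by 100 mm, 12 mm high, from 43 mm on the handle side (-x) of the origin to 87 mm on the hinge side. Origin on the table under the seat. x points to the two hinge pins, 65 mm off; the handles reach out to -x.
- press_seat (a point): Where the axis of a pot on the press's two steel rails passes, midway along them, 42 mm above the table. The rails, 34 mm long and 22 mm apart, cradle a pot with its axis along y here, lid either way. Put the middle of the pot's length here. Beside it (along x) there are 45 mm free each way for fingers.
- handle_left: Left (+y) handle of the press: steel arm, red grip, brass jaw pad (upright, round, 24 mm across and high) 65 mm from the hinge, to press on one end of the pot. At the start the pad's face is 26.5 to 28.5 mm from the seat point. Origin on its hinge pin.
- handle_right: Right (-y) handle, likewise; its jaw pad sits on a set screw that differs from press to press: its face is 26.5 to 34.5 mm from the seat point at the start, so the handle opening at which the lid gives is not known beforehand. Origin on its hinge pin.
- handle_left_grip (a point): Grip point of the left red handle, on the centre line of a level round bar, 12 mm thick, red for 69 mm, 42 mm above the table, 145 mm from the hinge (jaw force is 2.2 times the force here). A gripper from above takes both handles, a finger outside each: 59 to 68 mm over both at the start, 20 to 52 mm at the snap. Only the table lies below.
- handle_right_grip (a point): The same point on the right (-y) red handle; the two handles move independently about their upright hinge pins; light friction (0.2 N here) leaves each where it is put, no spring. The gap between the grips closes about 2.2 mm for each 1 mm that the jaws close.
- rack_mid (a point): The light wooden rack, 60 by 180 mm, 8 mm high with two dark rails along its y axis; two pots lie on it end to end, centred 45 mm either side of this point (centre of its board); which is on which side varies.
- shut_pot_mid (a point): Bystander in the rack: a pot of the same shape with a green lid already home; 43 mm long; this point lies 24 mm from its closed end, on the axis.
- cup_a: Bystander: white cup, 76 mm across, 75 mm high; origin under its foot.
- cup_b: Bystander: unglazed reddish cup, 76 mm across, 75 mm high; origin under its foot.
- bowl: Bystander: blue bowl, 130 mm across, 50 mm high; origin under its foot.
- glaze_jar: Bystander: green glass jar, 56 mm across, 90 mm high; origin under its foot.
- brush: Bystander: brush 200 mm long lying on the table.
- plate: Bystander: blue plate, 140 mm across, 18 mm high; origin under its middle.
Not all that is in view belongs to the job. What is shaped like the pot but orange or pink is not meant.

How it is judged:
By the outcome, as a careful person would: the job done as asked, in the order asked, and still so for the second after the job is handed in, with the robot touching nothing.
It also fails if it takes over 56 s, if anything falls off the work surface, if the arm or the gripper's body presses on something with over 40 N, if the wrist force passes 120 N, or if a joint passes its speed limit or range.

## Working session

There is one attempt and no reset: what is moved stays moved. The work goes in short steps, Python scripts to look and compute and a shell command to move; the robot and the scene stay as the last step left them, time stands still between calls to the robot, and variables do not carry over. Pictures are saved under pics/ and viewed, about 8 in all and at most 12, crops included, and the job is handed in when it is done.

```bash
mkdir -p pics; ls; cat > h.py <<'E'
import numpy as np, cv2
from station import robot
def cap(n):
    s=robot.get_state(); p=robot.capture(n)
    if 'hand_eye' in p:
        T=np.eye(4);T[:3,:3]=np.array(s['tcp_rot']);T[:3,3]=s['tool_pos']
        p['T']=T@np.array(p['hand_eye'])
    else:
        T=np.eye(4);T[:3,:3]=np.array(p['orientation']);T[:3,3]=p['origin'];p['T']=T
    return p
def ray(p,uv):
    d=None
    for k in p:
        if 'dist' in k: d=np.array(p[k],float)
    x=cv2.undistortPoints(np.array([[uv]],float),np.array(p['mtx']),d)[0,0]
    v=p['T'][:3,:3]@np.array([x[0],-x[1],-1.]); return p['T'][:3,3],v/np.linalg.norm(v)
def onz(p,uv,z):
    o,v=ray(p,uv); return o+v*(z-o[2])/v[2]
def tri(rs):
    A=0;b=0
    for o,v in rs:
        P=np.eye(3)-np.outer(v,v);A=A+P;b=b+P@o
    x=np.linalg.solve(A,b); return x,[np.linalg.norm((np.eye(3)-np.outer(v,v))@(x-o)) for o,v in rs]
def proj(p,X):
    c=np.linalg.inv(p['T'])@np.append(X,1); k=np.array(p['mtx']); return (k@np.array([c[0],-c[1],-c[2]])/-c[2])[:2]
def save(p,name): cv2.imwrite('pics/'+name,p['frame'][:,:,::-1])
E
python3 - <<'E'
from h import *
np.set_printoptions(precision=4,suppress=True)
print(robot.get_state(),robot.grip_depth)
ps={n:cap(n) for n in('top','side','wrist')}
f=[]
for n,p in ps.items():
    print(n,[k for k in p],p['T'].tolist(),np.array(p['mtx']).tolist())
    f.append(p['frame'])
    for t in('pot','press','handle_left','handle_right','rack_mid','shut_pot_mid'):
        try:
            r=robot.cut_out(p,t); print(n,t,[(round(q['conf'],2),np.round(q['uv']),q['pixels'].sum()) for q in r][:4])
        except Exception as e: print(n,t,e)
save(ps['top'],'top.png');save(ps['side'],'side.png');save(ps['wrist'],'w0.png')
E
```

```text
pics
{'time': 0.0, 'joint_positions': array([ 1.2467,  0.0528,  1.4017,  0.    ,  1.6886, -0.0703]), 'qvel': array([-0.0001,  0.0012, -0.0009,  0.0015,  0.0022,  0.0007]), 'tau': array([  0.0004, -38.1662, -36.0195,  -0.    ,   0.0061,   0.    ]), 'tool_pos': array([0.1317, 0.5078, 0.1975]), 'tcp_rot': array([[-0.968 ,  0.2511, -0.0005],
       [ 0.2511,  0.968 , -0.0015],
       [ 0.0001, -0.0016, -1.    ]]), 'force': array([0.2288, 0.2524, 0.4191]), 'ft_torque': array([-0.0024, -0.0159, -0.0059]), 'width': 0.99942961993635} -0.0187
top ['frame', 'mtx', 'origin', 'orientation', 'shot', 'T'] [[-0.015144149934128258, 0.9991977904200293, -0.037073310379629326, 0.5456473819618494], [-0.9998751570720588, -0.01496640597693592, 0.0050672440497523666, 0.05584371895849017], [0.004508324843981137, 0.03714542114265535, 0.9992997011383705, 1.3617695779455383], [0.0, 0.0, 0.0, 1.0]] [[491.87183489736253, 0.0, 323.23768313034304], [0.0, 491.87183489736253, 191.7106517887953], [0.0, 0.0, 1.0]]
top pot [(0.78, array([238., 242.]), np.int64(235)), (0.72, array([254., 204.]), np.int64(269)), (0.72, a
[... 1201 characters left out ...]
[297., 171.]), np.int64(205))]
side rack_mid [(0.58, array([304., 196.]), np.int64(338))]
side shut_pot_mid [(0.59, array([301., 190.]), np.int64(201))]
wrist ['frame', 'mtx', 'hand_eye', 'shot', 'T'] [[0.2509862105288984, -0.9181628047317439, -0.3065664465193123, 0.05269483993513152], [0.9679903358518088, 0.23780641192647284, 0.08026717974463142, 0.5287400009712491], [-0.0007948722184312279, -0.31689931280107203, 0.9484588518878201, 0.3729102510053571], [0.0, 0.0, 0.0, 1.0]] [[308.5232683851717, 0.0, 319.3057569033334], [0.0, 308.5232683851717, 200.77624070716905], [0.0, 0.0, 1.0]]
wrist pot []
wrist press []
wrist handle_left []
wrist handle_right []
wrist rack_mid []
wrist shut_pot_mid []
```

```bash
python3 - <<'E'
import cv2
t=cv2.imread('pics/top.png')[120:290,200:460];s=cv2.imread('pics/side.png')[130:310,220:480]
t=cv2.resize(t,None,fx=3,fy=3,interpolation=2);cv2.imwrite('pics/topc.png',t)
cv2.imwrite('pics/sidec.png',cv2.resize(s,None,fx=3,fy=3,interpolation=2))
E
```

```text
(no output)
```

View pics/topc.png

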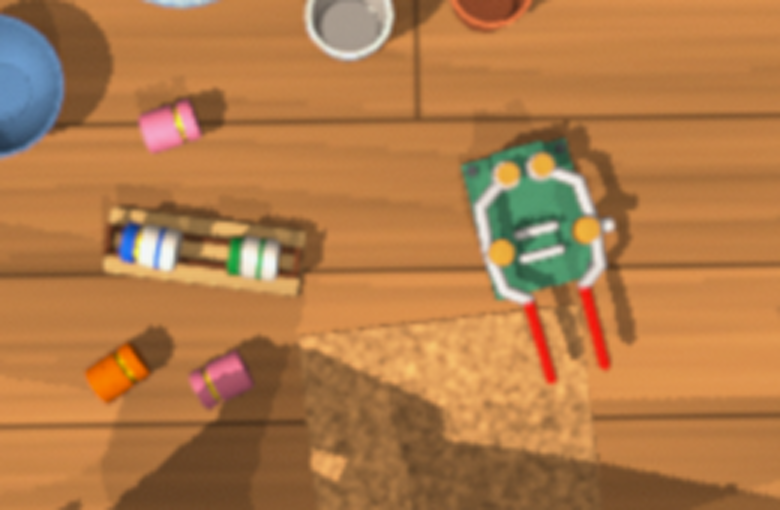

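View pics/sidec.png

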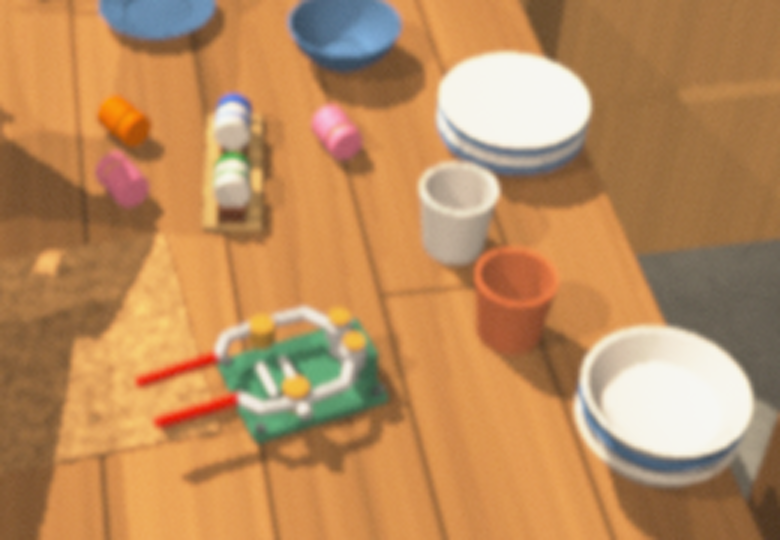

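The pots in the top view (full-image pixels) are:
- blue-lidded at (250,202), with its yellow neck showing and its lid towards +y
- green-lidded at (284,206), already shut
- orange at (239,244) and two pinks at (257,162) and (273,247), not wanted

The blue-lidded pot in the rack fits the description. The press has its seat near (380,200) and its handles towards -x.

```bash
cat > m1.py <<'E'
from h import *
np.set_printoptions(precision=4,suppress=True)
p=cap('top')
g=lambda x,y,z:onz(p,(200+x/3-.33,120+y/3-.33),z)
L=g(121,242,.035);C=g(179,251,.035)
print('pot',L,C,'mid',(L+C)/2,'yaw',np.degrees(np.arctan2(*(L-C)[1::-1])),np.linalg.norm(L-C))
h=(g(508,174,.055)+g(541,165,.055))/2; a=g(501,253,.055);b=g(586,230,.055);s=(a+b)/2
print('seat',s,g(541,241,.025),'hinge',h,np.linalg.norm(h-s),'x yaw',np.degrees(np.arctan2(*(h-s)[1::-1])),'y yaw',np.degrees(np.arctan2(*(a-b)[1::-1])),np.linalg.norm(a-b))
print('grips',g(540,343,.048),g(597,329,.048))
E
python3 m1.py
```

```text
pot [0.575  0.2738 0.035 ] [0.5661 0.2218 0.035 ] mid [0.5705 0.2478 0.035 ] yaw 80.3184270439039 0.052744165502079096
seat [ 0.5693 -0.1036  0.055 ] [ 0.5704 -0.1049  0.025 ] hinge [ 0.6335 -0.0879  0.055 ] 0.06603257188309414 x yaw 13.700898513623818 y yaw 104.25403988865895 0.07815380422115487
grips [ 0.4793 -0.0995  0.048 ] [ 0.491  -0.1505  0.048 ]
```

```bash
python3 -m handwheel '[[[-0.613,-0.187,0.071,0,0,0.947,60],[-0.613,-0.187,0.071,0,0,0.947,60],[-0.613,-0.187,0.071,0,0,0.947,60],[-0.613,-0.187,0.071,0,0,0.947,60],[-0.613,-0.187,0.071,0,0,0.947,60],[-0.613,-0.187,0.071,0,0,0.947,60],[-0.613,-0.187,0.071,0,0,0.947,60],[-0.613,-0.187,0.071,0,0,0.947,60],[-0.613,-0.187,0.071,0,0,0.947,60],[-0.613,-0.187,0.071,0,0,0.947,60]]]'
python3 - <<'E'
from h import *
p=cap('wrist');save(p,'w1.png');print(robot.get_state())
for t in('pot','shut_pot_mid'):
    print(t,[(round(q['conf'],2),np.round(q['uv']),q['pixels'].sum()) for q in robot.cut_out(p,t)][:4])
E
```

```text
time: 2.35
tool_pos: [0.5691, 0.2399, 0.141]
tcp_rot: [[0.17, 0.985, -0.001], [0.985, -0.17, 0.0], [-0.0, -0.001, -1.0]]
force: [0.3, 0.4, 0.8]
width: 0.703
{'time': 2.4, 'joint_positions': array([3.40698050e-01, 3.34905697e-01, 1.19292711e+00, 5.64841838e-04,
       1.61409978e+00, 5.09944722e-01]), 'qvel': array([ 2.56165702e-02, -2.40042443e-02,  1.23904005e-02,  3.52350541e-04,
       -4.33793326e-05,  1.82190651e-03]), 'tau': array([-1.50566004e+00, -4.79951942e+01, -3.57728934e+01, -1.01479087e-01,
       -4.28350351e-02, -3.79162305e-02]), 'tool_pos': array([0.56839377, 0.24084624, 0.14150362]), 'tcp_rot': array([[ 1.68415908e-01,  9.85715894e-01, -5.08963226e-04],
       [ 9.85715971e-01, -1.68415705e-01,  4.18287189e-04],
       [ 3.26594930e-04, -5.72139398e-04, -9.99999783e-01]]), 'force': array([-0.73805913, -0.20555788, -0.69340202]), 'ft_torque': array([-0.00264599,  0.05045759,  0.00770686]), 'width': 0.7024162070623876}
pot [(0.81, array([194., 157.]), np.int64(2199)), (0.74, array([322., 180.]), np.int64(2080)), (0.72, array([433., 171.]), np.int64(2297)), (0.64, array([213., 248.]), np.int64(1617))]
shut_pot_mid [(0.8, array([324., 264.]), np.int64(1831))]
```

View pics/w1.png

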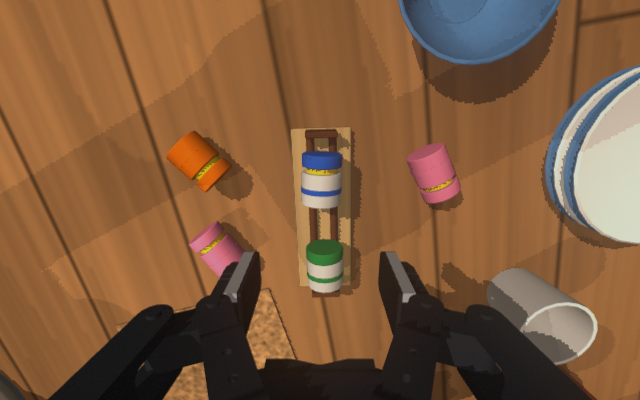

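The view confirms the blue-lidded pot at (322,180), aligned with the tool and with its yellow neck visible. The green one is at (324,264).

```bash
python3 - <<'E'
from h import *
np.set_printoptions(precision=4,suppress=True)
p=cap('wrist');t=cap('top');s=cap('side')
def pick(p,hint):
    r=[q for q in robot.cut_out(p,'pot') if np.linalg.norm(np.array(q['uv'])-hint)<14]
    return r[0]
a=pick(p,(322,180));b=pick(t,(250,203))
for p_,q in((p,a),(t,b)):
    v,u=np.nonzero(q['pixels']);print(q['uv'],u.min(),u.max(),v.min(),v.max(),u.mean(),v.mean(), cv2.minAreaRect(np.c_[u,v].astype(np.float32)))
try:
    c=pick(s,(298,172));print(c['uv'])
    print(tri([ray(p,a['uv']),ray(t,b['uv']),ray(s,c['uv'])]))
except Exception as e:print(e)
print(tri([ray(p,a['uv']),ray(t,b['uv'])]))
v,u=np.nonzero(a['pixels'])
for z in(.032,.045):print(z,onz(p,(322,v.min()),z),onz(p,(322,v.max()+1),z),onz(p,(u.min(),180),z),onz(p,(u.max()+1,180),z),onz(p,a['uv'],z))
print(onz(t,b['uv'],.04))
E
```

```text
Traceback (most recent call last):
IndexError: list index out of range
```

```bash
python3 - <<'E'
from h import *
np.set_printoptions(precision=4,suppress=True)
p=cap('wrist')
q=[q for q in robot.cut_out(p,'pot') if np.linalg.norm(np.array(q['uv'])-(322,180))<14][0]
v,u=np.nonzero(q['pixels']);print(q['uv'],u.min(),u.max(),v.min(),v.max(),u.mean(),v.mean(),cv2.minAreaRect(np.c_[u,v].astype(np.float32)))
for z in(.032,.045):print(z,onz(p,(322,v.min()),z),onz(p,(322,v.max()+1),z),onz(p,(u.min(),180),z),onz(p,(u.max()+1,180),z),onz(p,q['uv'],z))
tp=(np.array([.5705,.2478,.035])) # top estimate at z .035
o=np.array([.5456,.0558,1.3618]); w=tp-o
print(tri([ray(p,q['uv']),(o,w/np.linalg.norm(w))]))
T=np.linalg.inv(np.r_[np.c_[np.array(robot.get_state()['tcp_rot']),robot.get_state()['tool_pos']],[[0,0,0,1]]])
print(robot.get_state()['tool_pos'])
E
```

```text
[325.6, 181.3] 301 342 151 209 321.7787934186472 179.79067641681903 ((321.7919006347656, 179.9136962890625), (41.038299560546875, 57.42512512207031), 4.085616588592529)
0.032 [0.5767 0.2752 0.032 ] [0.5671 0.2179 0.032 ] [0.5524 0.2513 0.032 ] [0.5919 0.2446 0.032 ] [0.5753 0.2461 0.032 ]
0.045 [0.5769 0.2773 0.045 ] [0.5678 0.2226 0.045 ] [0.5537 0.2545 0.045 ] [0.5914 0.2481 0.045 ] [0.5756 0.2495 0.045 ]
(array([0.5729, 0.2474, 0.036 ]), [np.float64(0.002471547830068929), np.float64(0.002471547830068814)])
[0.5687 0.2406 0.1418]
```

```bash
python3 -m handwheel '[[[0,0.003,0.08,0,0,0,60],[0,0.003,0.14,0,0,0,60],[0,0.003,0.16,0,0,0,60],[0,0.003,0.16,0,0,0,60],[0,0.003,0.16,0,0,0,36],[0,0.003,0.16,0,0,0,30],[0,0.003,0.16,0,0,0,30],[0,0.003,0.16,0,0,0,30]]]'
python3 - <<'E'
from h import *
p=cap('wrist');cv2.imwrite('pics/w2.png',cv2.resize(p['frame'][:,:,::-1][120:400,160:480],None,fx=2,fy=2));print(robot.get_state()['width'])
E
```

```text
time: 3.85
tool_pos: [0.5715, 0.2399, 0.014]
tcp_rot: [[0.17, 0.985, 0.001], [0.985, -0.17, 0.0], [0.0, 0.001, -1.0]]
force: [-0.0, -0.2, 0.4]
width: 0.351
0.352787043764964
```

View pics/w2.png

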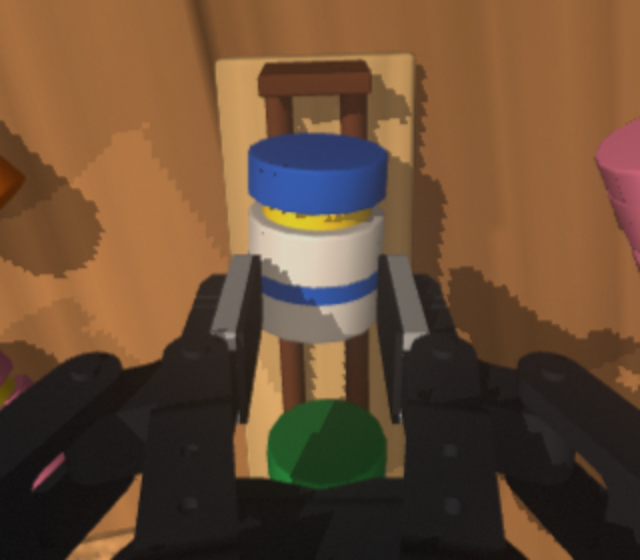

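```bash
python3 -m handwheel '[[[0,0,0,0,0,0,26],[0,0,0,0,0,0,20],[0,0,0,0,0,0,20],[0,0,0,0,0,0,20]]]'
python3 - <<'E'
from h import *
p=cap('side');cv2.imwrite('pics/s2.png',cv2.resize(p['frame'][:,:,::-1][120:240,230:390],None,fx=5,fy=5,interpolation=2));print(robot.get_state()['width'])
E
```

```text
time: 4.4
tool_pos: [0.572, 0.2397, 0.0149]
tcp_rot: [[0.17, 0.985, 0.002], [0.985, -0.17, 0.0], [0.0, 0.002, -1.0]]
force: [-1.2, -1.1, 6.4]
width: 0.235
0.2372628221733217
```

View pics/s2.png

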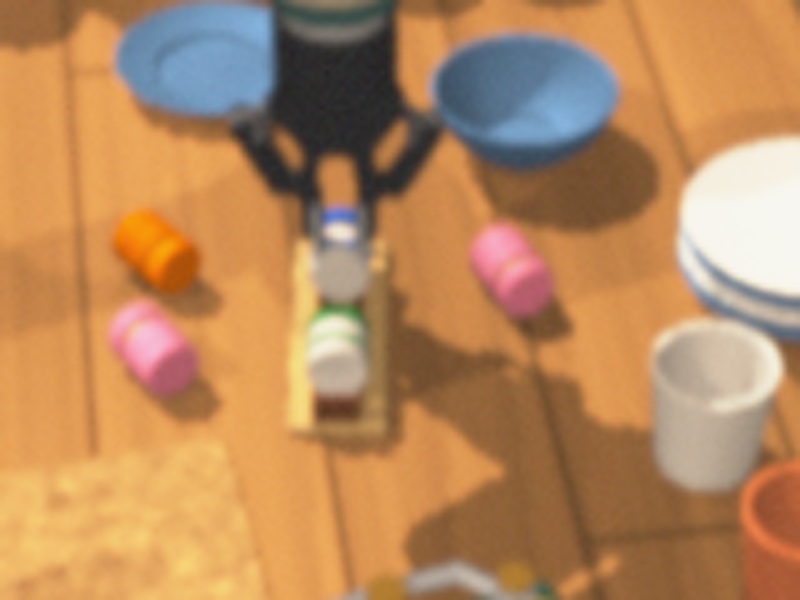

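```bash
python3 - <<'E'
from h import *
p=cap('wrist');s=robot.get_state();R=np.array(s['tcp_rot']);t=np.array(s['tool_pos'])
f=p['frame'][:,:,::-1].copy()
for z in(0,-.019,-.038):
    for y in(-.019,-.01,.01,.019):
        u=proj(p,t+R@np.array([.011,y,z]));print(z,y,u.round(1));cv2.circle(f,tuple(int(round(a)) for a in u),1,(255,0,255),-1)
cv2.imwrite('pics/w3.png',cv2.resize(f[140:400,220:420],None,fx=3,fy=3)[:600]);print(s['width'],s['force'])
E
```

```text
0 -0.019 [288.8 219.6]
0 -0.01 [303.6 219.5]
0 0.01 [336.3 219.5]
0 0.019 [351.  219.5]
-0.019 -0.019 [285.6 232.4]
-0.019 -0.01 [301.9 232.4]
-0.019 0.01 [338.1 232.4]
-0.019 0.019 [354.4 232.3]
-0.038 -0.019 [281.7 248.2]
-0.038 -0.01 [299.9 248.2]
-0.038 0.01 [340.4 248.2]
-0.038 0.019 [358.6 248.2]
0.23461884795328578 [-1.16883522 -0.91704825  6.83083262]
```

View pics/w3.png

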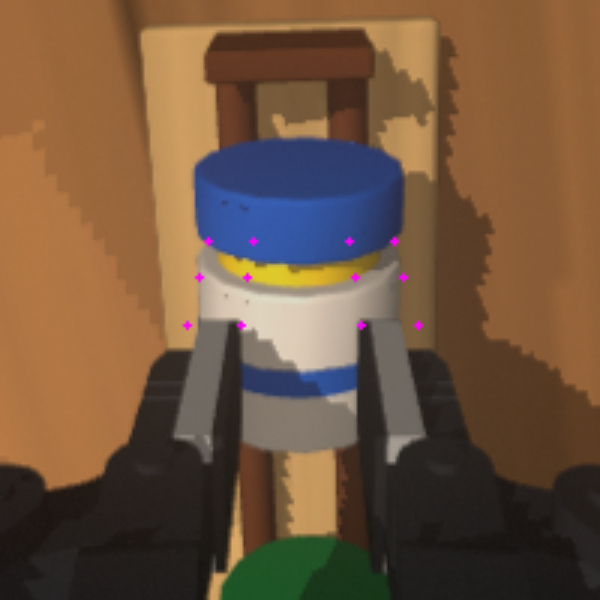

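The pads closed to 20 mm around the top of a 38 mm pot. In the image their tips sit about 37 mm behind the stated TCP (row 247, where z = -0.037 projects), so the real fingers are shorter than described. I'll open, go lower and test that with the pot as a gauge.

```bash
python3 -m handwheel '[[[0,0,0,0,0,0,60],[0,0,0,0,0,0,60],[0,0,0,0,0,0,60],[0,0,0.008,0,0,0,60],[0,0,0.016,0,0,0,60],[0,0,0.024,0,0,0,60],[0,0,0.024,0,0,0,60]]]'
python3 - <<'E'
from h import *
p=cap('wrist')
s=robot.get_state();R=np.array(s['tcp_rot']);t=np.array(s['tool_pos']);print(t,s['width'],s['force'])
f=p['frame'][:,:,::-1].copy()
for z in(0,-.019,-.038):
    for y in(-.03,-.019,.019,.03):
        u=proj(p,t+R@np.array([.011,y,z]));cv2.circle(f,tuple(int(round(a)) for a in u),1,(255,0,255),-1)
q=cap('side')['frame'][:,:,::-1][145:225,260:340]
cv2.imwrite('pics/w4.png',np.hstack([cv2.resize(f[140:340,220:420],(400,400)),cv2.resize(q,(400,400),interpolation=2)]))
E
```

```text
time: 5.38
tool_pos: [0.5707, 0.2397, -0.0067]
tcp_rot: [[0.17, 0.985, -0.002], [0.985, -0.17, -0.0], [-0.001, -0.001, -1.0]]
force: [0.1, -0.1, 0.2]
width: 0.703
[ 0.57107309  0.23978761 -0.00615949] 0.7004441916264922 [ 0.22996572 -0.3798725   0.392278  ]
```

View pics/w4.png

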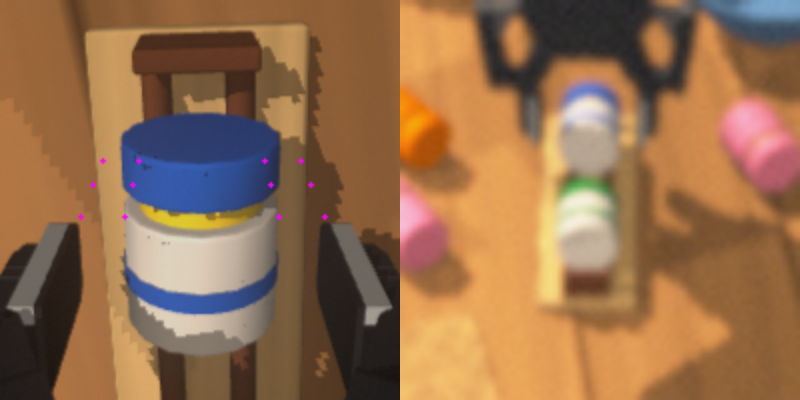

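```bash
python3 -m handwheel '[[[0,0,0.008,0,0,0,60],[0,0,0.016,0,0,0,60],[0,0,0.022,0,0,0,60],[0,0,0.022,0,0,0,46],[0,0,0.022,0,0,0,34],[0,0,0.022,0,0,0,25],[0,0,0.022,0,0,0,25],[0,0,0.022,0,0,0,25]]]'
```

```text
time: 6.48
tool_pos: [0.5714, 0.2399, -0.0232]
tcp_rot: [[0.17, 0.985, 0.0], [0.985, -0.17, 0.0], [0.0, 0.0, -1.0]]
force: [0.9, -0.0, 1.1]
width: 0.43
```

```bash
python3 -m handwheel '[[[0,0,-0.05,0,0,0,25],[0,0,-0.11,0,0,0,25],[-0.05,0.009,-0.15,0,0,-0.05,25],[-0.12,0.021,-0.15,0,0,-0.1,25],[-0.19,0.033,-0.15,0,0,-0.16,25],[-0.26,0.045,-0.15,0,0,-0.22,25],[-0.33,0.0575,-0.15,0,0,-0.267,25],[-0.39,0.068,-0.15,0,0,-0.267,25],[-0.433,0.0755,-0.15,0,0,-0.267,25],[-0.433,0.0755,-0.15,0,0,-0.267,25]]]'
python3 - <<'E'
from h import *
np.set_printoptions(precision=4,suppress=True)
p=cap('wrist')
s=robot.get_state();R=np.array(s['tcp_rot']);t=np.array(s['tool_pos']);print(t,s['width'],s['force'])
np.savez('c5.npz',T=p['T'],mtx=p['mtx'],f=p['frame'],t=t,R=R)
f=p['frame'][:,:,::-1]
cv2.imwrite('pics/w5.png',f[90:400,140:500].repeat(2,0).repeat(2,1)[:600])
E
```

```text
time: 7.72
tool_pos: [0.5717, -0.114, 0.0965]
tcp_rot: [[-0.243, 0.97, -0.0], [0.97, 0.243, -0.0], [-0.0, -0.0, -1.0]]
force: [-0.3, 0.4, -1.5]
width: 0.428
[ 0.5718 -0.1125  0.0964] 0.424603545519427 [-0.917   1.4726 -0.9653]
```

View pics/w5.png

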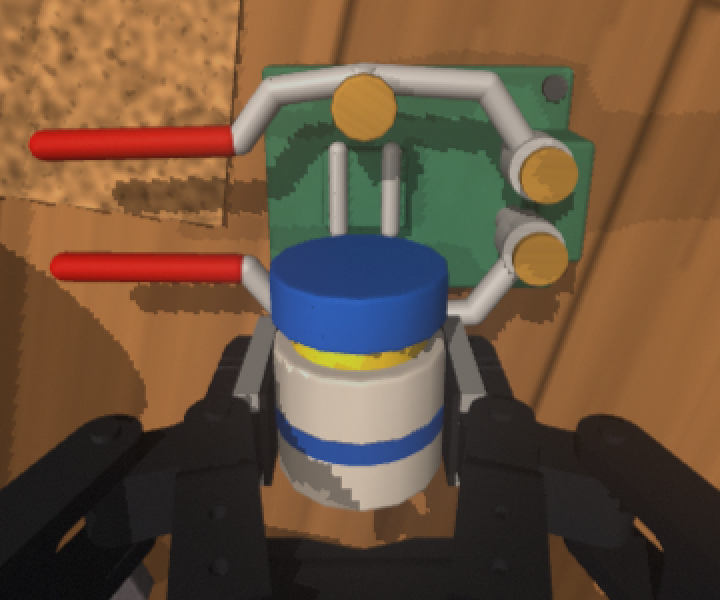

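```bash
python3 - <<'E'
from h import *
np.set_printoptions(precision=4,suppress=True)
d=np.load('c5.npz');p=dict(T=d['T'],mtx=d['mtx']);t,R=d['t'],d['R']
G=lambda x,y,z:onz(p,(140+x/2-.25,90+y/2-.25),z)
tf=lambda X:R.T@(X-t)
a=G(364,104,.055);h1=G(549,174,.055);h2=G(541,258,.055)
print('Lpad top',a,tf(a));print('hinges',h1,h2,(h1+h2)/2,tf((h1+h2)/2))
for z in(.022,.026):
  r1=G(338,145,z);r2=G(391,145,z);m=(r1+r2)/2;print('rail ends',z,np.linalg.norm(r1-r2),m,tf(m),'seat by rail tool',tf(m)-[.017,0,0])
  q1=G(338,230,z);print('rail dir tool',np.degrees(np.arctan2(*(tf(r1)-tf(q1))[1::-1])))
for n,x,z in(('lid face top',.032,-.074),('lid face bottom',.032,-.036),('closed top',-.016,-.074)):
  u=proj(p,t+R@np.array([x,0,z]));print(n,(u-[140,90])*2)
print('grips',tf(G(142,142,.048)),tf(G(150,267,.048)))
for x,y in((30,145),(235,140),(52,267),(242,268)):print(tf(G(x,y,.042)))
top=cap('top')
for n in('press','handle_left','handle_right'):
  r=robot.cut_out(top,n);print(n,[(q['conf'],q['uv']) for q in r][:2])
E
```

```text
Lpad top [ 0.5604 -0.0626  0.055 ] [0.0512 0.0011 0.0415]
hinges [ 0.6313 -0.0706  0.055 ] [ 0.6394 -0.1022  0.055 ] [ 0.6354 -0.0864  0.055 ] [0.0097 0.068  0.0414]
rail ends 0.022 0.02171149749272758 [ 0.566  -0.0828  0.022 ] [0.0301 0.0017 0.0745] seat by rail tool [0.0131 0.0017 0.0745]
rail dir tool 0.7009357052028947
rail ends 0.026 0.02136383137311686 [ 0.5658 -0.0821  0.026 ] [0.0309 0.0016 0.0705] seat by rail tool [0.0139 0.0016 0.0705]
rail dir tool 0.7009357052028847
lid face top [362.7377 296.9524]
lid face bottom [361.5021 228.176 ]
closed top [362.5765 509.9841]
grips [ 0.0366 -0.0801  0.0485] [-0.0129 -0.0825  0.0485]
[ 0.0343 -0.1245  0.0545]
[ 0.0361 -0.0472  0.0545]
[-0.0153 -0.1241  0.0545]
[-0.0159 -0.0478  0.0545]
press [(0.97, [369.1, 188.8])]
handle_left [(0.8, [369.4, 211.0])]
handle_right [(0.26, [316.4, 126.9]), (0.21, [262.4, 202.7])]
```

```bash
python3 -m handwheel '[[[-0.0375,0,0,0,0,0,25],[-0.075,0,0,0,0,0,25],[-0.075,0,0,0,0,0,25],[-0.075,0,0,0,0,0,25]]]'
python3 - <<'E'
from h import *
np.set_printoptions(precision=4,suppress=True)
p=cap('wrist');s=robot.get_state();R=np.array(s['tcp_rot']);t=np.array(s['tool_pos']);print(t)
np.savez('c6.npz',T=p['T'],mtx=p['mtx'],f=p['frame'],t=t,R=R);save(p,'w6.png')
d=np.load('c5.npz');p5=dict(T=d['T'],mtx=d['mtx'],frame=d['f'])
def brass(p):
    h=cv2.cvtColor(p['frame'],cv2.COLOR_RGB2HSV);m=cv2.inRange(h,(14,130,130),(26,255,255))
    m=cv2.morphologyEx(m,cv2.MORPH_OPEN,np.ones((5,5)))
    n,l,st,c=cv2.connectedComponentsWithStats(m)
    return [(c[i],st[i,4],st[i,:4]) for i in range(1,n) if st[i,4]>150]
print('c5',brass(p5));b=brass(p);print('c6',b)
for c,n,_ in b:
    X=onz(p,c,.055);print(c.round(1),n,X,'tool5',d['R'].T@(X-d['t']))
E
```

```text
time: 8.48
tool_pos: [0.5868, -0.1687, 0.0965]
tcp_rot: [[-0.247, 0.969, -0.0], [0.969, 0.247, 0.001], [0.001, -0.0, -1.0]]
force: [0.3, 0.3, -1.5]
width: 0.428
[ 0.5868 -0.1686  0.0966]
c5 [(array([142.1222,  82.1425]), np.int32(39612), array([  0,   0, 267, 215], dtype=int32)), (array([274.2778,   8.2222]), np.int32(198), array([268,   0,  16,  19], dtype=int32)), (array([295.0431,  62.0488]), np.int32(3156), array([272,   0,  52, 122], dtype=int32)), (array([356.4093,  22.3438]), np.int32(794), array([344,   0,  29,  53], dtype=int32)), (array([382.2362,  36.0551]), np.int32(1071), array([363,   0,  36,  68], dtype=int32)), (array([432.8774,  41.8988]), np.int32(3368), array([401,   0,  63, 101], dtype=int32)), (array([479.8376,  45.459 ]), np.int32(2229), array([449,   5,  61,  92], dtype=int32)), (array([535.8118,  48.9588]), np.int32(170), array([529,  35,  15,  28], dtype=int32)), (array([547.9259,  54.9352]), np.int32(216), array([541,  42,  15,  28], dtype=int32)), (array([518.6689,  65.5607]), np.int32(305), array([508,  45,  23,  45], dtype=int32)), (array([340.1153,  90.2
[... 7129 characters left out ...]
.2347  0.0414]
[242.  234.9] 270 [ 0.5336 -0.2011  0.055 ] tool5 [-0.0767 -0.0587  0.0414]
[529.4 254.6] 1117 [ 0.7557 -0.1621  0.055 ] tool5 [-0.0931  0.1662  0.0414]
[ 55.  253.4] 771 [ 0.3942 -0.253   0.055 ] tool5 [-0.0929 -0.2065  0.0414]
[242.3 261.4] 164 [ 0.5378 -0.2238  0.055 ] tool5 [-0.0996 -0.0602  0.0414]
[502.5 262.8] 166 [ 0.7382 -0.174   0.055 ] tool5 [-0.1004  0.1464  0.0414]
[550.4 274.6] 246 [ 0.7803 -0.1744  0.055 ] tool5 [-0.111   0.187   0.0413]
[512.1 297.7] 154 [ 0.76   -0.2022  0.055 ] tool5 [-0.133   0.1606  0.0413]
[492.4 313.7] 582 [ 0.7508 -0.2208  0.055 ] tool5 [-0.1488  0.1471  0.0413]
[ 24.2 377. ] 1320 [ 0.3653 -0.3904  0.055 ] tool5 [-0.2191 -0.2682  0.0414]
```

View pics/w6.png

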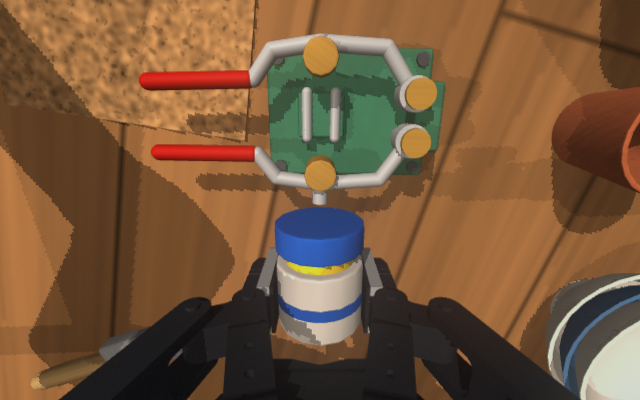

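```bash
python3 - <<'E'
from h import *
np.set_printoptions(precision=4,suppress=True)
d=np.load('c6.npz');p=dict(T=d['T'],mtx=d['mtx']);t,R=d['t'],d['R'];tf=lambda X:R.T@(X-t)
for u,v in((306,88),(335,88),(307,141),(336,141.5),(321,114.6)):print(tf(onz(p,(u,v),.024)))
for u,v in((321,53.5),(319.5,173)):print('pad',tf(onz(p,(u,v),.055)))
print('grips',[tf(onz(p,q,.044)) for q in((145,80.5),(248,78),(157,152.5),(254,153.5))])
E
```

```text
[ 0.0887 -0.0101  0.0727]
[0.0887 0.0118 0.0727]
[ 0.049  -0.0099  0.0726]
[0.0486 0.0132 0.0726]
[0.0693 0.0012 0.0727]
pad [0.1085 0.0009 0.0417]
pad [ 0.0303 -0.      0.0416]
grips [array([ 0.0929, -0.1202,  0.0527]), array([ 0.0945, -0.0491,  0.0527]), array([ 0.0433, -0.1201,  0.0526]), array([ 0.0425, -0.0485,  0.0526])]
```

```bash
python3 -m handwheel '[[[0.0765,0.0012,0,0,0,0,25],[0.0765,0.0012,0,0,0,0,25],[0.0765,0.0012,0.03,0,0,0,25],[0.0765,0.0012,0.06,0,0,0,25],[0.0765,0.0012,0.085,0,0,0,25],[0.0765,0.0012,0.105,0,0,0,25],[0.0765,0.0012,0.12,0,0,0,25],[0.0765,0.0012,0.129,0,0,0,25],[0.0765,0.0012,0.135,0,0,0,25],[0.0765,0.0012,0.135,0,0,0,25]]]'
python3 - <<'E'
from h import *
p=cap('wrist');print(robot.get_state()['tool_pos'],robot.get_state()['force'])
q=cap('side')['frame'][:,:,::-1][215:305,250:370]
f=p['frame'][:,:,::-1][100:350,200:440]
cv2.imwrite('pics/w7.png',np.hstack([cv2.resize(f,(400,416)),cv2.resize(q,(400,416),interpolation=2)]))
E
```

```text
time: 9.78
tool_pos: [0.5727, -0.1104, -0.0113]
tcp_rot: [[-0.246, 0.969, 0.0], [0.969, 0.246, 0.0], [0.0, 0.0, -1.0]]
force: [0.4, -0.7, -0.8]
width: 0.427
[ 0.57291812 -0.11039778 -0.01097599] [-0.40802365 -0.72930276  0.05463232]
```

View pics/w7.png

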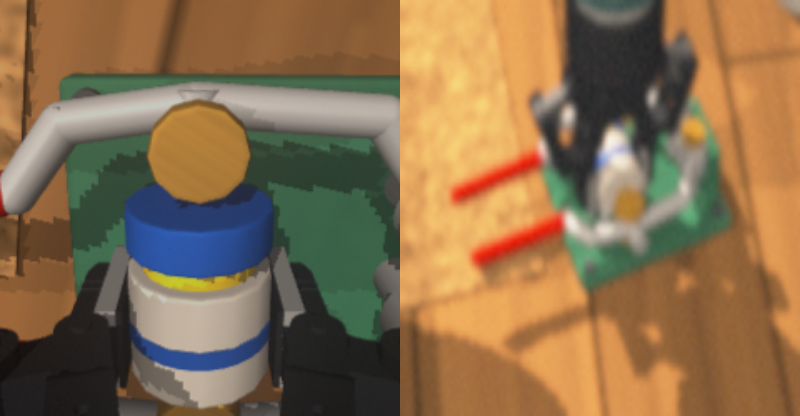

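```bash
python3 -m handwheel '[[[0,0,0.0015,0,0,0,25],[0,0,0.0015,0,0,0,25],[0,0,0.0015,0,0,0,40],[0,0,0.0015,0,0,0,47],[0,0,0.0015,0,0,0,48],[0,0,0.0015,0,0,0,48],[0,0,-0.03,0,0,0,48],[0,0,-0.08,0,0,0,48],[0,0,-0.13,0,0,0,48],[0,0,-0.13,0,0,0,48]]]'
python3 - <<'E'
from h import *
np.set_printoptions(precision=4,suppress=True)
p=cap('wrist');s=robot.get_state();R=np.array(s['tcp_rot']);t=np.array(s['tool_pos']);print(t,R,s['force'])
np.savez('c8.npz',T=p['T'],mtx=p['mtx'],t=t,R=R)
f=p['frame'][:,:,::-1];cv2.imwrite('pics/w8.png',f[100:400,120:520].repeat(2,0).repeat(2,1))
E
```

```text
time: 11.12
tool_pos: [0.5749, -0.1109, 0.097]
tcp_rot: [[-0.246, 0.969, 0.008], [0.969, 0.246, -0.002], [-0.004, 0.007, -1.0]]
force: [-0.7, 0.1, -0.7]
width: 0.561
[ 0.5736 -0.1106  0.0943] [[-0.2463  0.9692  0.0033]
 [ 0.9692  0.2463 -0.0008]
 [-0.0015  0.003  -1.    ]] [-0.5874 -0.7306 -0.9257]
```

View pics/w8.png

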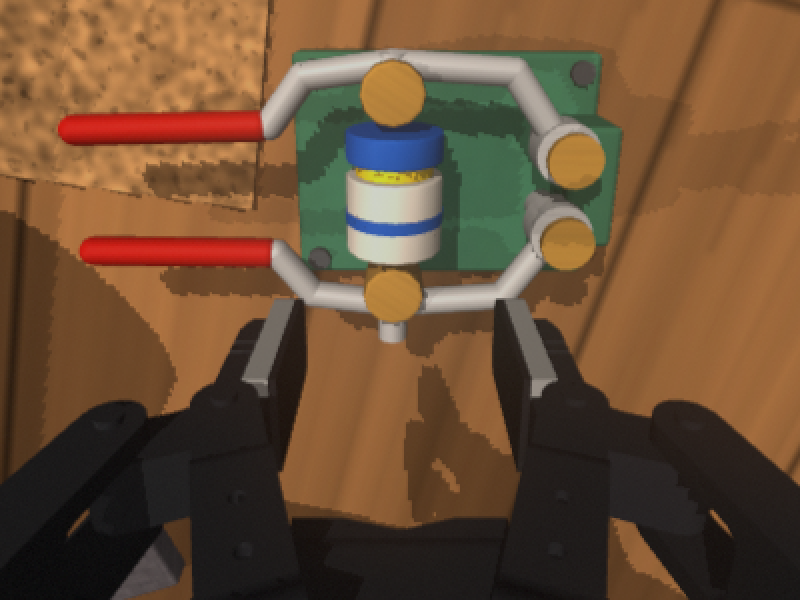

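The pot is seated on the rails between the two brass pads. Next is to swing above the red handles.

```bash
python3 -m handwheel '[[[0.0106,-0.0997,0,0,0,1,85],[0.0106,-0.0997,0,0,0,1,85],[0.0106,-0.0997,0,0,0,1,85],[0.0106,-0.0997,0,0,0,1,85],[0.0106,-0.0997,0,0,0,1,85],[0.0106,-0.0997,0,0,0,1,85],[0.0106,-0.0997,0,0,0,1,85],[0.0106,-0.0997,0,0,0,1,85],[0.0106,-0.0997,0,0,0,1,85],[0.0106,-0.0997,0,0,0,1,85]]]'
cat > red.py <<'E'
from h import *
np.set_printoptions(precision=4,suppress=True)
def red():
    p=cap('wrist');s=robot.get_state();R=np.array(s['tcp_rot']);t=np.array(s['tool_pos'])
    h=cv2.cvtColor(p['frame'],cv2.COLOR_RGB2HSV)
    m=cv2.inRange(h,(0,200,110),(4,255,255))|cv2.inRange(h,(176,200,110),(180,255,255))
    n,l,st,c=cv2.connectedComponentsWithStats(m)
    for i in range(1,n):
        if st[i,4]>150:
            v,u=np.nonzero(l==i);X=R.T@(onz(p,c[i],.044)-t)
            e=[R.T@(onz(p,(u[v==k].mean(),k),.044)-t) for k in(v.min()+3,v.max()-3)]
            print('red',st[i],c[i].round(1),'tool',X,'ends',e[0][:2],e[1][:2])
    hy=cv2.inRange(h,(23,180,120),(32,255,255));hb=cv2.inRange(h,(105,150,60),(125,255,255))
    print('yellow px',(hy>0).sum(),'blue px',(hb>0).sum(),'width mm',s['width']*85.4,'tcp',t,'F',s['force']); return p
E
python3 - <<'E'
from red import *
save(red(),'w9.png')
E
```

```text
time: 12.42
tool_pos: [0.4925, -0.1215, 0.0912]
tcp_rot: [[0.969, 0.247, -0.002], [0.247, -0.969, 0.001], [-0.002, -0.001, -1.0]]
force: [-0.6, -0.5, 0.5]
width: 0.996
red [ 279  170   17   92 1115] [287.3 214.4] tool [-0.0042 -0.0251  0.0475] ends [ 0.0285 -0.0257] [-0.042  -0.0238]
red [ 345  170   17   92 1186] [352.8 215.3] tool [-0.0049  0.0254  0.0474] ends [0.0285 0.026 ] [-0.042   0.0252]
yellow px 228 blue px 1256 width mm 84.71512391168699 tcp [ 0.4926 -0.1216  0.0914] F [ 0.7792 -0.505   0.2981]
```

```bash
python3 -m handwheel '[[[0,0,0.05,0,0,0,85],[0,0,0.1,0,0,0,85],[0,0,0.125,0,0,0,85],[0,0,0.135,0,0,0,85],[0,0,0.135,0,0,0,72],[0,0,0.135,0,0,0,66],[0,0,0.135,0,0,0,60],[0,0,0.135,0,0,0,58],[0,0,0.135,0,0,0,58]]]'
python3 -c "
from red import *
save(red(),'w10.png')"
```

```text
time: 13.6
tool_pos: [0.4934, -0.1218, -0.0151]
tcp_rot: [[0.969, 0.246, 0.0], [0.246, -0.969, -0.0], [0.0, 0.0, -1.0]]
force: [1.4, 0.3, 0.3]
width: 0.683
red [ 249  230   35  133 2261] [267.9 300.4] tool [-0.0044 -0.0231 -0.0592] ends [ 0.0282 -0.0249] [-0.0375 -0.0265]
red [ 351  257   33  102 2102] [367.6 313.7] tool [-0.0115  0.0215 -0.0591] ends [0.0158 0.0208] [-0.0351  0.0202]
yellow px 764 blue px 5246 width mm 57.70618554078427 tcp [ 0.4934 -0.1218 -0.0151] F [0.4929 0.375  0.4118]
```

View pics/w10.png

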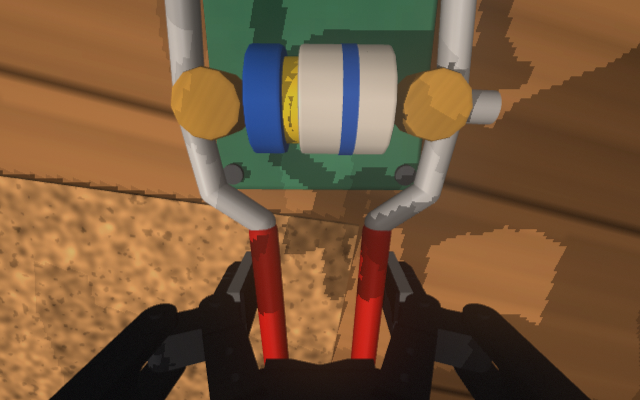

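The view shows the fingers outside both red bars and the pot lying between the pads. The lid is at columns 243–285, the yellow gap at 285–299 and the white body at 299–397. The yellow gap gives me a visual measure of lid travel, so I'll squeeze in small steps and track it numerically.

```bash
cat > m.py <<'E'
from h import *
p=cap('wrist');s=robot.get_state();h=cv2.cvtColor(p['frame'],cv2.COLOR_RGB2HSV).astype(int)
r=h[70:130]
L=[];Y=[];E=[];B=[]
for row in r:
    b=np.nonzero((row[:,0]>100)&(row[:,0]<128)&(row[:,1]>140))[0]
    w=np.nonzero((row[:,1]<70)&(row[:,2]>110)&(np.arange(640)>250)&(np.arange(640)<415))[0]
    if len(b)<10 or len(w)<10: continue
    b1=b[b<b[0]+60]
    L.append(b1[0]);B.append(b1[-1]);Y.append(w[0]);E.append(w[-1])
m=np.median
px=98/31. if not E else (m(E)-m(Y))/31.
print('lid %d..%d body %d..%d gap %.1f px = %.2f mm | whole %.1f mm | width %.2f mm'%(m(L),m(B),m(Y),m(E),m(Y)-m(B)-1,(m(Y)-m(B)-1)/px,(m(E)-m(L)+1)/px,s['width']*85.4),'F',np.round(s['force'],1),'t',s['time'])
E
python3 m.py; python3 -m handwheel '[[[0,0,0,0,0,0,55],[0,0,0,0,0,0,53],[0,0,0,0,0,0,53]]]'; python3 m.py
```

```text
lid 243..279 body 298..396 gap 18.0 px = 5.69 mm | whole 48.7 mm | width 57.96 mm F [-0.6 -1.   0.8] t 13.7
time: 14.08
tool_pos: [0.4932, -0.1218, -0.0154]
tcp_rot: [[0.969, 0.246, -0.0], [0.246, -0.969, 0.0], [-0.0, -0.0, -1.0]]
force: [0.3, 0.3, 0.4]
width: 0.623
lid 243..279 body 298..397 gap 18.0 px = 5.64 mm | whole 48.5 mm | width 52.81 mm F [-0.4  0.2 -0.5] t 14.125
```

```bash
python3 -m handwheel '[[[0,0,0,0,0,0,52],[0,0,0,0,0,0,51],[0,0,0,0,0,0,51]]]'|grep wid; python3 m.py;  python3 -m handwheel '[[[0,0,0,0,0,0,50],[0,0,0,0,0,0,49.5],[0,0,0,0,0,0,49.5]]]'|grep wid; python3 m.py; 
```

```text
width: 0.596
lid 243..279 body 298..396 gap 18.0 px = 5.66 mm | whole 48.6 mm | width 51.08 mm F [-0.5  0.3  1.1] t 14.55
width: 0.579
lid 243..279 body 299..397 gap 19.0 px = 6.01 mm | whole 49.0 mm | width 49.36 mm F [-0.4  0.4  0.7] t 14.975
```

```bash
python3 -m handwheel '[[[0,0,0,0,0,0,48.5],[0,0,0,0,0,0,48],[0,0,0,0,0,0,48]]]'|grep wid; python3 m.py;  python3 -m handwheel '[[[0,0,0,0,0,0,47],[0,0,0,0,0,0,46.5],[0,0,0,0,0,0,46.5]]]'|grep wid; python3 m.py; 
```

```text
width: 0.559
lid 245..280 body 300..398 gap 19.0 px = 6.01 mm | whole 48.7 mm | width 48.57 mm F [ 0.5 -0.2 -0.7] t 15.4
width: 0.547
lid 245..281 body 300..398 gap 18.0 px = 5.69 mm | whole 48.7 mm | width 46.73 mm F [-0.3  0.6  2.3] t 15.825
```

```bash
python3 -m handwheel '[[[0,0,0,0,0,0,45.5],[0,0,0,0,0,0,45],[0,0,0,0,0,0,45]]]'|grep wid; python3 m.py
```

```text
width: 0.527
lid 245..281 body 300..397 gap 18.0 px = 5.75 mm | whole 48.9 mm | width 45.00 mm F [-4.2 -0.9  5.4] t 16.25
```

```bash
python3 -m handwheel '[[[0,0,0,0,0,0,44],[0,0,0,0,0,0,43.5],[0,0,0,0,0,0,43.5]]]'|grep wid; python3 m.py
```

```text
width: 0.514
lid 247..282 body 298..395 gap 15.0 px = 4.79 mm | whole 47.6 mm | width 43.64 mm F [-3.  -1.   6.5] t 16.675
```

```bash
python3 -m handwheel '[[[0,0,0,0,0,0,43],[0,0,0,0,0,0,42.5],[0,0,0,0,0,0,42.5]]]'|grep wid; python3 m.py
```

```text
width: 0.499
lid 248..284 body 297..394 gap 12.0 px = 3.84 mm | whole 47.0 mm | width 42.36 mm F [-4.2 -1.7  6.9] t 17.1
```

```bash
python3 -m handwheel '[[[0,0,0,0,0,0,42],[0,0,0,0,0,0,41.5],[0,0,0,0,0,0,41.5]]]'|grep wid; python3 m.py
```

```text
width: 0.486
lid 249..285 body 296..394 gap 10.0 px = 3.16 mm | whole 46.2 mm | width 41.71 mm F [ 0.1 -1.3  2.1] t 17.525
```

```bash
python3 -m handwheel '[[[0,0,0,0,0,0,41],[0,0,0,0,0,0,40.5],[0,0,0,0,0,0,40.5]]]'|grep wid; python3 m.py
```

```text
width: 0.476
lid 256..292 body 294..393 gap 1.0 px = 0.31 mm | whole 43.2 mm | width 40.37 mm F [ 0.9 -0.1 -0.4] t 17.95
```

The lid snapped home: overall length went from 46.2 to 43.2 mm, the neck gap closed and the force dropped to about zero. I'm stopping and releasing now.

```bash
python3 -m handwheel '[[[0,0,0,0,0,0,50],[0,0,0,0,0,0,65],[0,0,0,0,0,0,80],[0,0,0,0,0,0,80],[0,0,0,0,0,0,80],[0,0,-0.04,0,0,0,80],[0,0,-0.09,0,0,0,80],[0,0,-0.14,0,0,0,80],[0,0,-0.2,0,0,0,80],[0,0,-0.2,0,0,0,80]]]'
python3 - <<'E'
from red import *
p=red();save(p,'w11.png')
h=cv2.cvtColor(p['frame'],cv2.COLOR_RGB2HSV)
# pot length from white+blue blob of network mask
for q in robot.cut_out(p,'pot')[:2]:
    v,u=np.nonzero(q['pixels']);print(q['conf'],q['uv'],u.min(),u.max(),v.min(),v.max())
    for z in(.042,.05):print(z,np.linalg.norm(onz(p,(u.min(),v.mean()),z)-onz(p,(u.max()+1,v.mean()),z)),onz(p,q['uv'],z))
for n in('press','handle_left','handle_right'):
    print(n,[(round(q['conf'],2),q['uv']) for q in robot.cut_out(p,n)][:1])
E
```

```text
time: 19.2
tool_pos: [0.4954, -0.1225, 0.1493]
tcp_rot: [[0.969, 0.246, 0.008], [0.246, -0.969, -0.003], [0.007, 0.005, -1.0]]
force: [-0.0, -0.9, -0.5]
width: 0.937
red [295 160  18  76 744] [303.4 197.2] tool [-0.0071 -0.0146  0.1025] ends [ 0.0259 -0.0181] [-0.0432 -0.0106]
red [321 160  19  76 797] [329.9 196.7] tool [-0.0066  0.0108  0.1025] ends [0.0259 0.0142] [-0.0432  0.0073]
yellow px 0 blue px 697 width mm 79.63338070814376 tcp [ 0.4942 -0.1221  0.1465] F [ 0.6359  0.2655 -1.7624]
0.82 [321.7, 100.2] 294 345 79 125
0.042 0.045464202777736 [ 0.5737 -0.1049  0.042 ]
0.05 0.04418022521599094 [ 0.5736 -0.1048  0.05  ]
press [(0.74, [316.6, 72.8])]
handle_left [(0.82, [282.0, 109.4])]
handle_right [(0.94, [354.4, 111.5])]
```

```bash
python3 -c "
from station import robot
print(robot.close_job(),robot.get_state()['time'])"
```

```text
the job is handed in; nothing more can be done
the job is handed in; nothing more can be done
```

The blue-lidded pot is lying in the green press with its lid fully home and both handles released. I handed the job in at about 19 s of the 56 s allowed. I laid it on the rails with the lid towards the left jaw, let go, and squeezed both red handles in small steps until the lid snapped. Then I stopped, opened the fingers and lifted clear.

**Last checks:**
- **Lid:** the pot's measured length fell from 46.2 to 43.2 mm at the snap. No yellow neck shows afterwards, and the force dropped to about zero.
- **Pot position:** the network's fix puts the pot at about (0.574, -0.105), within a few millimetres of my seat estimate of (0.570, -0.104). Its mask gave a length of 44–45 mm, slightly over the nominal 43 mm.
- **Robot:** the gripper is open and well above the press, touching nothing.

**What disagreed or went wrong:**
- **Finger length:** the finger tips sit about 37 mm behind the stated TCP. My first grasp closed to 20 mm on the top of the pot instead of gripping it. The wrist force stayed under 7 N, and I corrected the height before lifting.
- **Not checked:** I did not re-inspect the other items at the end. No move went near them except over the rack beside the green-lidded pot.

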